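Probe the paint pot lids home with a ball stylus

TASK

Before the paint pots are packed away, check that they are shut: lift the ball stylus out of its fork stand and, in the order small, medium, large pot, press its ball tip down on the metal disc in the middle of each lid until you feel the lid firm against its stop, and hold it there for a moment without forcing it; some lids may already be home, but probe them all. Touch the pots with the stylus only and leave them in the rack, leave the other things alone, and finally hang the stylus back upright in the stand by its collar.

Things in the scene. Friction and masses are not known exactly. Their poses are not given: they have to be found in the camera images.
- stylus: ball stylus hanging tip down in the fork stand, 180 mm long, about 0.14 kg. Origin at the bottom of its ball tip, z up its axis. From the tip: steel ball 16 mm across, shank 12 mm across, collar disc 44 mm across from z 94 to 102 mm, round wooden handle 26 mm across from z 102 to 180 mm (grip it here, any yaw; gripper's body above its end)
- stylus_tip (a point): lowest point of the stylus's ball tip
- stylus_collar (a point): centre of the underside of the stylus's collar, 94 mm above the tip
- stand: dark steel fork stand, fixed, base 110 x 100 mm, 118 mm high. Origin under the base's centre. A level fork, 10 mm thick, top at z 118 mm, carries the stylus's collar; its slot is 24 mm wide (y), open to the stand's -x side, from x -40 to x +14 mm; each tine is 20 mm wide. The post is on the +x side
- stand_seat (a point): where the middle of the collar's underside rests on the fork: on the fork's top, midway across the slot, 14 mm from its closed end
- rack: clear plastic rack, fixed, 82 (x) x 238 (y) x 40 mm high, with 4 mm walls and floor and three 74 mm pockets in a row along its y. Origin under its centre. One pot stands loose in each pocket.
- pot_small: the small paint pot: white, 48 mm across, body 42 mm high, with a black press-on lid 50 mm across and 12 mm thick that bears a raised bare metal disc, 24 mm across and 3 mm high, in its middle; 57 mm high in all with the lid home, up to 8 mm more with it up. Loose in the rack. Origin at the centre of its underside.
- mark_small (a point): centre of the top face of the metal disc on the small pot's lid (moves down with the lid)
- lid_small (a joint): how far the small pot's lid has been pressed down: 0 = 8 mm proud, 0.008 m = fully home against its stop. It stays where it is left; moving it takes about 3 N
- pot_medium: the medium paint pot: white, 58 mm across, body 60 mm high, with a black press-on lid 60 mm across and 12 mm thick that bears a raised bare metal disc, 24 mm across and 3 mm high, in its middle; 75 mm high in all with the lid home, up to 8 mm more with it up. Loose in the rack. Origin at the centre of its underside.
- mark_medium (a point): centre of the top face of the metal disc on the medium pot's lid (moves down with the lid)
- lid_medium (a joint): how far the medium pot's lid has been pressed down: 0 = 8 mm proud, 0.008 m = fully home against its stop. It stays where it is left; moving it takes about 3 N
- pot_large: the large paint pot: white, 68 mm across, body 80 mm high, with a black press-on lid 70 mm across and 12 mm thick that bears a raised bare metal disc, 24 mm across and 3 mm high, in its middle; 95 mm high in all with the lid home, up to 8 mm more with it up. Loose in the rack. Origin at the centre of its underside.
- mark_large (a point): centre of the top face of the metal disc on the large pot's lid (moves down with the lid)
- lid_large (a joint): how far the large pot's lid has been pressed down: 0 = 8 mm proud, 0.008 m = fully home against its stop. It stays where it is left; moving it takes about 3 N
- tackle_box: closed white tackle box with a flap lid, fixed, 300 x 190 x about 120 mm; bystander. Origin under its centre
- palette: white ceramic saucer palette, 140 mm across, 22 mm high, loose; bystander. Origin at the centre of its underside
- torch: black torch standing on its head, 134 mm high, 46 mm across at the foot, loose; bystander. Origin at the centre of its underside
- spatula: steel sculpting spatula, 190 mm long, lying flat, loose; bystander. Origin near its middle, x along its length

How it is judged:
By the outcome, as a careful person would: the job done as asked, in the order asked, and still so for the second after the job is handed in, with the robot touching nothing.
It also fails if it takes over 69 s, if anything falls off the work surface, if the arm or the gripper's body presses on something with over 40 N, if the wrist force passes 120 N, or if a joint passes its speed limit or range.

ROBOT

A 6-joint arm with a two-finger parallel gripper is mounted at the origin on the work surface. World frame = base frame: x ahead of the robot, y to its left, z up, the work surface at z = 0. Lengths are in m, angles in rad, forces in N, time in s.
With the tool pointing down it reaches from about 0.375 to 0.9 m from the base axis. Payload 3.1 kg.
Tool frame: the origin (TCP) lies midway between the tips of the shut fingers; the grasp point (between the pads) lies 19 mm behind it (manip.pinch_z is the distance from the TCP to the grasp point, in m); z points along the fingers, y is the line along which they close (so a half turn about z gives the same grasp; the last joint's range is limited). The gripper opens to 85 mm and grips with 20 to 120 N. Pads are 22 mm wide; open, the fingers measure 114 mm over their backs; the gripper's body (76 mm by 85 mm) begins 54 mm behind the grasp point. The pads swing forward as they close: fully open they stand 13 mm farther back than shut.
Start: joints at [-1.321, 0.527, 1.433, -0, 1.181, -0.178], TCP at [0.259, -0.569, 0.231] pointing down, gripper open.
Joint ranges: [-3.08, 3.08], [-0.75, 2.2], [0.22, 2.44], [-1.43, 4.57], [0, 2.65], [-2.85, 2.85]. Speed limits (rad/s): [2.79, 2.79, 3.14, 3.14, 3.14, 3.14].

INTERFACE

Orientations are given as a unit quaternion [x, y, z, w].
In Python, from station import manip, viewer, ticket gives the robot as it stands.
- The arm moves only by the shell command python3 -m creep 'ROWS' [FORCE]. ROWS is JSON, a list of rows, each an object with "slide": the shift along the tool's x, y, z in cm, a list of three; "angular": the turn, a rotation vector about the tool's x, y, z in rad, a list of three; "claw": the opening, from -1 (shut) to 1 (fully open). A call has 1 to 10 rows; each row shifts and turns the commanded pose from where the row before left it, along the tool's axes as they then stand; what a row does not reach is not made up. A row lasts 1/12 s, in which the tool goes at most 41.7 mm and 7.16 degrees, less where a joint would pass 70% of its speed; a pose out of reach is approached as far as the arm can. A call with a gripper value outside its range is refused whole. The fingers move at their own pace and stop on an object; FORCE is the grip in N (left out, the last holds). Time passes only in rows, so rows that do not move let the fingers close. It gives the time, the measured TCP pose, the force, the opening and the grip force at its end, in the units of the state.
- manip.sense(): the state, without advancing time (a new reading comes with each control period).
- viewer.snapshot(name): name is "side" or "top" or "wrist"; returns the picture (480x640x3 uint8, blue, green, red); there is no depth.
- viewer.calibration(name): a dict with "fov_y" (degrees; the focal length in pixels is half the picture's height over the tangent of half this angle, whatever the lens; pixels are square), "cx", "cy" (the principal point, pixels), "T" (4x4, takes a point from camera to world coordinates); the wrist camera has in their place "tool_from_camera" (4x4, takes a point from camera to tool coordinates, whose origin is the TCP and whose axes are the flange's). Camera axes: x right, y up, looking along -z (the intrinsics and any distortion apply to the point x, -y, -z); pixel columns grow to the right and rows downward; lengths in m; the calibration is good to about 2 mm. A picture is of the moment at which its call begins: read the wrist's pose just before it. calibration takes no time and is no camera call.
- ticket.sign_off(): hands the job in; it is judged then, once.
The state is a dict: "t": time; "q": joint angles; "qd": joint speeds; "tau": joint torques, N m; "tcp_pos": TCP position; "tool_rot": TCP orientation; "force": force on the tool from outside, world axes, zero at the start; "ft_torque": the same for the moment, N m; "finger_gap": opening from 0.0 (shut) to 1.0 (fully open); "gripper_force": force on a finger pad.
Only numpy, scipy, OpenCV 4.12 (cv2) and the standard library are available. Lean on these libraries where they do the work, as an engineer would, in place of code of your own. Each camera call takes 0.05 s, during which the arm holds its last target. There are 200 camera calls.

## Working session

There is one attempt and no reset: what is moved stays moved. The work goes in short steps, Python scripts to look and compute and a shell command to move; the robot and the scene stay as the last step left them, time stands still between calls to the robot, and variables do not carry over. Pictures are saved under pics/ and viewed, at most 10 in all, crops included, and the job is handed in when it is done.

```bash
ls; mkdir -p pics
python3 - <<'E'
from station import manip, viewer
import cv2, numpy as np
np.set_printoptions(precision=4,suppress=True)
s=manip.sense(); print({k:s[k] for k in ('t','tcp_pos','tool_rot','force','finger_gap')}, manip.pinch_z)
for n in ("side","top","wrist"):
    cv2.imwrite(f"pics/{n}0.png",viewer.snapshot(n)); print(n,viewer.calibration(n))
E
```

```text
pics
{'t': 0.0, 'tcp_pos': array([ 0.2591, -0.568 ,  0.2303]), 'tool_rot': array([ 0.9772,  0.2123, -0.    , -0.0011]), 'force': array([ 0.2696, -0.8856, -0.137 ]), 'finger_gap': 0.9963754305174058} 0.0187
side {'fov_y': 55.23704673182208, 'cx': 326.54680935540466, 'cy': 240.73769241610648, 'T': array([[-0.9383,  0.1662, -0.3032,  0.2916],
       [-0.3457, -0.4665,  0.8142,  0.9712],
       [-0.0062,  0.8688,  0.4952,  0.6698],
       [ 0.    ,  0.    ,  0.    ,  1.    ]])}
top {'fov_y': 53.497788939365996, 'cx': 319.94410469353164, 'cy': 237.79609406073155, 'T': array([[-0.0089,  0.9875, -0.1574,  0.4668],
       [-0.9998, -0.0063,  0.0168,  0.0815],
       [ 0.0156,  0.1575,  0.9874,  1.1585],
       [ 0.    ,  0.    ,  0.    ,  1.    ]])}
wrist {'fov_y': 60.62959257363125, 'cx': 321.0328687853179, 'cy': 240.55062245606828, 'tool_from_camera': array([[ 0.0008,  0.9662,  0.2578,  0.0658],
       [ 1.    , -0.0003, -0.002 , -0.0006],
       [-0.0019,  0.2578, -0.9662, -0.1419],
       [ 0.    ,  0.    ,  0.    ,  1.    ]])}
```

View pics/top0.png

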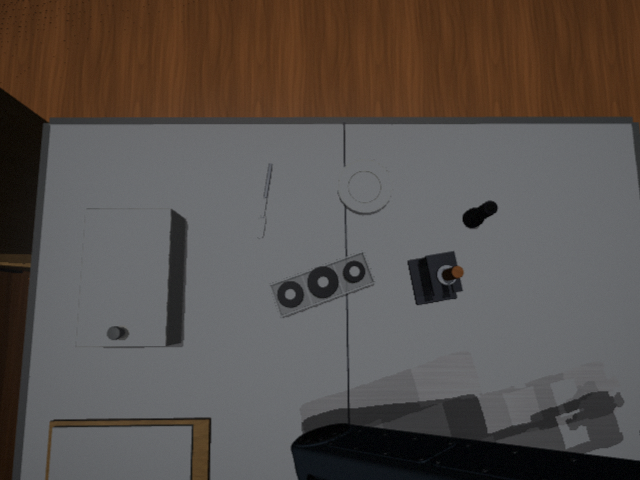

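View pics/side0.png

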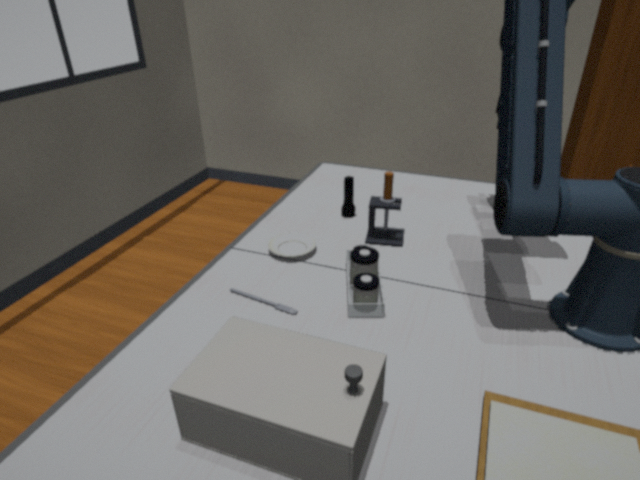

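The top view shows the stand near (437,277) with the stylus handle end at (457,271) and the torch at (480,214). The rack holds the medium pot at (290,294), large at (322,282) and small at (353,271). In the side view the stand's post is on the left, so its slot opens towards world -y.

```bash
cat > h.py <<'E'
import numpy as np, cv2
from scipy.spatial.transform import Rotation as R
from station import manip, viewer
np.set_printoptions(precision=4,suppress=True)
def cam(name,s=None):
    c=viewer.calibration(name); f=240/np.tan(np.radians(c['fov_y']/2))
    if 'T' in c: T=np.array(c['T'])
    else:
        s=s or manip.sense(); W=np.eye(4); W[:3,:3]=R.from_quat(s['tool_rot']).as_matrix(); W[:3,3]=s['tcp_pos']; T=W@c['tool_from_camera']
    return f,c['cx'],c['cy'],T
def ray(k,u,v):
    f,cx,cy,T=k; d=T[:3,:3]@np.array([(u-cx)/f,-(v-cy)/f,-1]); return T[:3,3],d
def onz(k,u,v,z):
    o,d=ray(k,u,v); return o+d*(z-o[2])/d[2]
def proj(k,p):
    f,cx,cy,T=k; q=T[:3,:3].T@(np.array(p)-T[:3,3]); return np.array([cx-f*q[0]/q[2],cy+f*q[1]/q[2]])
def tri(k1,p1,k2,p2):
    o1,d1=ray(k1,*p1);o2,d2=ray(k2,*p2)
    t=np.linalg.lstsq(np.c_[d1,-d2],o2-o1,rcond=None)[0]; a=o1+d1*t[0];b=o2+d2*t[1]; return (a+b)/2,np.linalg.norm(a-b)
def blobs(m,lo=20,hi=1e5):
    n,l,st,c=cv2.connectedComponentsWithStats(m.astype(np.uint8)); return [(c[i].round(1),st[i]) for i in range(1,n) if lo<st[i][4]<hi]
E
python3 - <<'E'
from h import *
t=cv2.imread('pics/top0.png'); s=cv2.imread('pics/side0.png')
kt=cam('top'); ks=cam('side')
for nm,im in(('top',t),('side',s)):
    h=cv2.cvtColor(im,cv2.COLOR_BGR2HSV); m=(h[...,0]<16)&(h[...,1]>110)&(h[...,2]>60)
    print(nm,[b for b in blobs(m,20,3000)])
g=t.max(2); m=(g<75); m[:240]=0; m[330:]=0;m[:,:265]=0;m[:,385:]=0
print('lids',[(b[0],b[1]) for b in blobs(m)])
cv2.imwrite('pics/crop1.png',np.hstack([cv2.resize(t[235:325,265:385],None,fx=3.3,fy=3.3,interpolation=2),cv2.resize(t[235:325,395:515],None,fx=3.3,fy=3.3,interpolation=2)]))
E
```

```text
top [(array([457.1, 271.5]), array([452, 266,  11,  12, 106], dtype=int32))]
side [(array([630.1,  81.4]), array([624,  72,  12,  21,  72], dtype=int32)), (array([634.7, 102.3]), array([629,  93,  11,  18,  38], dtype=int32)), (array([608.9, 172.2]), array([605, 167,   8,  12,  29], dtype=int32)), (array([388.1, 184.3]), array([385, 173,   8,  26, 108], dtype=int32))]
lids [(array([345.8, 247.1]), array([345, 240,   2,  17,  21], dtype=int32)), (array([353.3, 271.8]), array([342, 260,  24,  24, 333], dtype=int32)), (array([322.4, 281.9]), array([307, 266,  32,  33, 731], dtype=int32)), (array([290. , 294.1]), array([277, 281,  27,  27, 498], dtype=int32)), (array([346.8, 312. ]), array([346, 298,   2,  32,  39], dtype=int32))]
```

View pics/crop1.png

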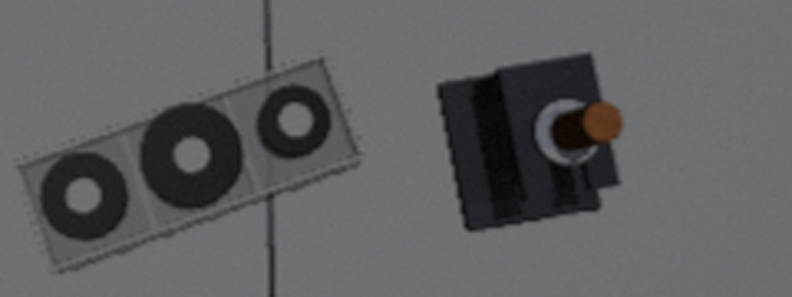

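The crop shows the fork's slot opening image-down, slightly right (world -x, slightly -y), with the collar seated. The pots, left to right, are medium, large, small.

Run:
```python
from h import *
kt=cam('top'); ks=cam('side')
print('handle top',onz(kt,457.1,271.5,.204),'tri mid-ish',tri(kt,(457.1,271.5),ks,(388.1,174)))
c=lambda x,y:(395+x/3.3,235+y/3.3)
print('collar',onz(kt,*c(566,132) if 0 else (265+(566)/3.3+10,235+132/3.3),.126))
for n,u,v,h in(('S',353.3,271.8,.057),('L',322.4,281.9,.095),('M',290,294.1,.075)):
    print(n,onz(kt,u,v,h),onz(kt,u,v,h+.008))
# discs
t=cv2.imread('pics/top0.png').max(2)
for n,u,v,h in(('S',353.3,271.8,.057),('L',322.4,281.9,.095),('M',290,294.1,.075)):
    p=t[int(v)-7:int(v)+8,int(u)-7:int(u)+8]; b=max(blobs(p>75,10),key=lambda b:b[1][4]); d=b[0]+[int(u)-7,int(v)-7]; print(n,d,b[1][4],onz(kt,*d,h+.004))
print('torch top/foot',onz(kt,489,208,.134),onz(kt,472,219,.0))
b=lambda x,y:(265+x/3.3+10,235+y/3.3)
P=[onz(kt,*b(*q),z) for q,z in(((440,85),.012),((468,230),.012),((497,70),.118),((590,55),.118),((618,185),.118))]
print(np.array(P))
s=manip.sense(); M=R.from_quat(s['tool_rot']).as_matrix(); print(M)
```

```text
handle top [ 0.5484 -0.2108  0.204 ] tri mid-ish (array([ 0.5487, -0.2125,  0.1986]), np.float64(0.0003298568694343238))
collar [ 0.5476 -0.2111  0.126 ]
S [ 0.562  -0.0139  0.057 ] [ 0.5614 -0.0132  0.065 ]
L [0.5367 0.0588 0.095 ] [0.5362 0.0589 0.103 ]
M [0.5111 0.1318 0.075 ] [0.5108 0.1315 0.083 ]
S [354.1 270.7] 83 [ 0.5642 -0.0155  0.061 ]
L [322.6 281.5] 90 [0.5374 0.0584 0.099 ]
M [289.8 293.7] 90 [0.5119 0.1321 0.079 ]
torch top/foot [ 0.6945 -0.3108  0.134 ] [ 0.6965 -0.3177  0.    ]
[[ 0.5918 -0.1521  0.012 ]
 [ 0.486  -0.1684  0.012 ]
 [ 0.59   -0.1691  0.118 ]
 [ 0.5997 -0.2321  0.118 ]
 [ 0.5129 -0.2461  0.118 ]]
[[ 0.9099  0.4149 -0.0004]
 [ 0.4149 -0.9099  0.0016]
 [ 0.0003 -0.0016 -1.    ]]
```

```bash
python3 -m creep '[{"slide":[2.9,-1.5,-0.7],"angular":[0,0,0],"claw":1},{"slide":[2.9,-1.5,-0.7],"angular":[0,0,0],"claw":1},{"slide":[2.9,-1.5,-0.7],"angular":[0,0,0],"claw":1},{"slide":[2.9,-1.5,-0.7],"angular":[0,0,0],"claw":1},{"slide":[2.9,-1.5,-0.7],"angular":[0,0,0],"claw":1},{"slide":[2.9,-1.5,-0.7],"angular":[0,0,0],"claw":1},{"slide":[2.9,-1.5,-0.7],"angular":[0,0,0],"claw":1},{"slide":[2.9,-1.5,-0.7],"angular":[0,0,0],"claw":1},{"slide":[2.9,-1.5,-0.7],"angular":[0,0,0],"claw":1},{"slide":[2.9,-1.5,-0.7],"angular":[0,0,0],"claw":1}]'; python3 -m creep '[{"slide":[2.9,-1.4,0],"angular":[0,0,0],"claw":1},{"slide":[2.9,-1.4,0],"angular":[0,0,0],"claw":1},{"slide":[2.9,-1.4,0],"angular":[0,0,0],"claw":1},{"slide":[2.9,-1.4,0],"angular":[0,0,0],"claw":1},{"slide":[0,0,0],"angular":[0,0,0],"claw":1},{"slide":[0,0,0],"angular":[0,0,0],"claw":1}]'
python3 - <<'E'
from h import *
s=manip.sense(); im=viewer.snapshot('wrist'); cv2.imwrite('pics/w1.png',im); k=cam('wrist',s)
print(s['tcp_pos'],R.from_quat(s['tool_rot']).as_matrix(),s['force'])
h=cv2.cvtColor(im,cv2.COLOR_BGR2HSV); m=(h[...,0]<16)&(h[...,1]>110)&(h[...,2]>60)
for b in blobs(m,50): print(b)
print('expected top',proj(k,[.548,-.211,.204]),'collar',proj(k,[.548,-.211,.126]))
E
```

```text
t: 0.98
tcp_pos: [0.4615, -0.3102, 0.3014]
tool_rot: [0.977, 0.212, -0.0, -0.0]
force: [0.5, 0.4, -0.3]
finger_gap: 1.003
gripper_force: 0.0
t: 1.48
tcp_pos: [0.5438, -0.2112, 0.3009]
tool_rot: [0.977, 0.214, -0.0, -0.0]
force: [-0.4, -0.6, -0.6]
finger_gap: 1.004
gripper_force: 0.0
[ 0.5438 -0.2112  0.3009] [[ 0.9084  0.4181 -0.0009]
 [ 0.4181 -0.9084  0.0001]
 [-0.0008 -0.0005 -1.    ]] [-0.4346 -0.6007 -0.6429]
(array([326.9, 252.1]), array([318, 249,  16,   7,  58], dtype=int32))
expected top [323.9371 237.5521] collar [323.1213 212.5463]
```

View pics/w1.png

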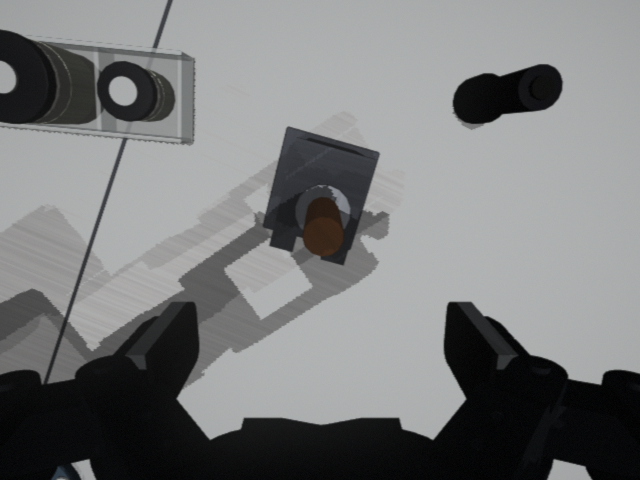

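The handle end is at (323,238) and the collar at (323,211), both matching the predictions within 1 px. So the stylus is at (0.548, -0.211).

```bash
python3 -m creep '[{"slide":[0.4,0.15,1],"angular":[0,0,0],"claw":1},{"slide":[0,0,2],"angular":[0,0,0],"claw":1},{"slide":[0,0,2.5],"angular":[0,0,0],"claw":1},{"slide":[0,0,2.5],"angular":[0,0,0],"claw":1},{"slide":[0,0,2.5],"angular":[0,0,0],"claw":1},{"slide":[0,0,2],"angular":[0,0,0],"claw":1},{"slide":[0,0,1.5],"angular":[0,0,0],"claw":1},{"slide":[0,0,0.5],"angular":[0,0,0],"claw":1},{"slide":[0,0,0],"angular":[0,0,0],"claw":1},{"slide":[0,0,0],"angular":[0,0,0],"claw":1}]'; python3 -m creep '[{"slide":[0,0,0],"angular":[0,0,0],"claw":-1},{"slide":[0,0,0],"angular":[0,0,0],"claw":-1},{"slide":[0,0,0],"angular":[0,0,0],"claw":-1},{"slide":[0,0,0],"angular":[0,0,0],"claw":-1},{"slide":[0,0,0],"angular":[0,0,0],"claw":-1},{"slide":[0,0,0],"angular":[0,0,0],"claw":-1},{"slide":[0,0,0],"angular":[0,0,0],"claw":-1},{"slide":[0,0,0],"angular":[0,0,0],"claw":-1}]' 60
```

```text
t: 2.37
tcp_pos: [0.5474, -0.2134, 0.1564]
tool_rot: [0.977, 0.212, 0.0, 0.0]
force: [0.1, 0.1, 1.1]
finger_gap: 0.997
gripper_force: 0.0
t: 3.03
tcp_pos: [0.5477, -0.2124, 0.1569]
tool_rot: [0.977, 0.212, 0.0, 0.0]
force: [-1.6, 1.1, 4.6]
finger_gap: 0.291
gripper_force: 58.5
```

```bash
python3 -m creep '[{"slide":[0,0,-0.5],"angular":[0,0,0],"claw":-1},{"slide":[0,0,-1],"angular":[0,0,0],"claw":-1},{"slide":[0,0,-1.5],"angular":[0,0,0],"claw":-1},{"slide":[0,0,-2],"angular":[0,0,0],"claw":-1},{"slide":[0,0,-2],"angular":[0,0,0],"claw":-1},{"slide":[0,0,-2],"angular":[0,0,0],"claw":-1},{"slide":[0,0,-2],"angular":[0,0,0],"claw":-1},{"slide":[0,0,-1],"angular":[0,0,0],"claw":-1},{"slide":[0,0,0],"angular":[0,0,0],"claw":-1},{"slide":[0,0,0],"angular":[0,0,0],"claw":-1}]'
python3 - <<'E'
from h import *
s=manip.sense(); print(s['tcp_pos'],R.from_quat(s['tool_rot']).as_matrix(),s['force'])
a=viewer.snapshot('side'); cv2.imwrite('pics/s2.png',a); kt=cam('side')
b=viewer.snapshot('wrist'); cv2.imwrite('pics/w2.png',b); k=cam('wrist',s)
x,y,z=s['tcp_pos']; t0=z-.1327
for d in (0,.094,.18): print(proj(kt,[x,y,t0+d]),proj(k,[x,y,t0+d]))
# small disc in wrist
p=proj(k,[.5635,-.015,.061]).astype(int); print('small exp',p)
q=b.max(2)[max(p[1]-40,0):p[1]+40,max(p[0]-40,0):p[0]+40]; print([(c[0]+np.maximum(p-40,0),c[1][4]) for c in blobs(q>150,80)])
cv2.imwrite('pics/j2.png',np.hstack([cv2.resize(a[100:280,300:480],(540,540)),cv2.resize(b[:, 200:440],(250,540))]))
E
```

```text
t: 3.87
tcp_pos: [0.5474, -0.2125, 0.2765]
tool_rot: [0.977, 0.212, 0.0, 0.0]
force: [-0.5, 0.8, -2.4]
finger_gap: 0.292
gripper_force: 58.7
[ 0.5474 -0.2125  0.2765] [[ 0.9099  0.4149  0.0005]
 [ 0.4149 -0.9099 -0.0004]
 [ 0.0003  0.0005 -1.    ]] [-0.5113  0.7895 -2.3897]
[387.3023 192.2087] [321.0146 230.1784]
[389.3436 160.5624] [321.4887 277.161 ]
[391.3484 129.4812] [322.6186 389.1378]
small exp [110  92]
[(array([111.1,  59.9]), np.int32(906)), (array([105.3,  91.3]), np.int32(734)), (array([104.6, 125.3]), np.int32(807))]
```

View pics/j2.png

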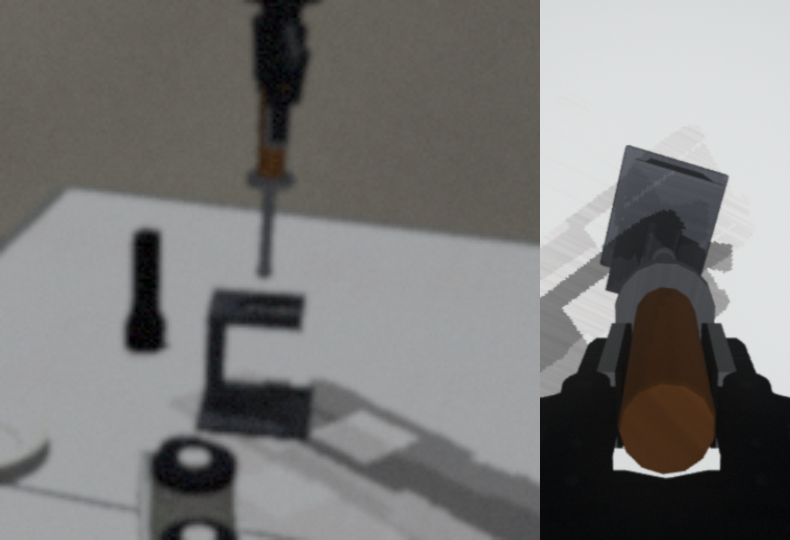

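The stylus hangs upright in the grip with its tip at side pixel (388,192), as predicted. Next is the move over the small pot.

```bash
python3 -m creep '[{"slide":[1.0,-1.5,0],"angular":[0,0,0],"claw":-1},{"slide":[1.3,-2.5,0],"angular":[0,0,0],"claw":-1},{"slide":[1.4,-2.5,0],"angular":[0,0,0],"claw":-1},{"slide":[1.4,-2.5,0],"angular":[0,0,0],"claw":-1},{"slide":[1.4,-2.5,0],"angular":[0,0,0],"claw":-1},{"slide":[1.4,-2.5,0.8],"angular":[0,0,0],"claw":-1},{"slide":[1.0,-2.0,0.8],"angular":[0,0,0],"claw":-1},{"slide":[0.7,-1.5,0.9],"angular":[0,0,0],"claw":-1},{"slide":[0,0,0],"angular":[0,0,0],"claw":-1},{"slide":[0,0,0],"angular":[0,0,0],"claw":-1}]'
cat > w.py <<'E'
import sys
from h import *
name=sys.argv[1]; s=manip.sense(); k=cam('wrist',s); b=viewer.snapshot('wrist'); cv2.imwrite(f'pics/{name}.png',b)
M=R.from_quat(s['tool_rot']).as_matrix(); tip=s['tcp_pos']+M@[0,0,.1327]
print('tcp',s['tcp_pos'],'tip',tip,'tip px',proj(k,tip),'F',s['force'])
g=b.max(2); dark=(g<70).astype(np.uint8)
# ellipse fits of black lids: outer contour
for c in cv2.findContours((g>130).astype(np.uint8),cv2.RETR_LIST,cv2.CHAIN_APPROX_NONE)[0]:
    if 200<cv2.contourArea(c)<8000 and len(c)>40:
        e=cv2.fitEllipse(c)
        if min(e[1])>.75*max(e[1]) and cv2.contourArea(c)/(np.pi*e[1][0]*e[1][1]/4)>.9:
            print('disc px',np.round(e[0],1),np.round(e[1],1),[ (z,onz(k,*e[0],z)[:2]) for z in (.057,.065,.075,.083,.095,.103)])
E
python3 w.py w3
```

```text
t: 4.8
tcp_pos: [0.5611, -0.0125, 0.2495]
tool_rot: [0.977, 0.213, -0.002, -0.001]
force: [-0.5, -0.7, -1.0]
finger_gap: 0.292
gripper_force: 58.8
tcp [ 0.5611 -0.0125  0.2495] tip [ 0.5606 -0.0125  0.1168] tip px [321.1155 230.1279] F [-0.5181 -0.6741 -1.0381]
disc px [215.4 214. ] [31.8 34. ] [(0.057, array([0.5232, 0.0668])), (0.065, array([0.5256, 0.0656])), (0.075, array([0.5285, 0.064 ])), (0.083, array([0.5309, 0.0628])), (0.095, array([0.5344, 0.061 ])), (0.103, array([0.5367, 0.0597]))]
disc px [120.7 199.1] [28.9 32.9] [(0.057, array([0.5024, 0.1419])), (0.065, array([0.5053, 0.1389])), (0.075, array([0.5088, 0.1351])), (0.083, array([0.5117, 0.132 ])), (0.095, array([0.516 , 0.1275])), (0.103, array([0.5188, 0.1245]))]
```

View pics/w3.png

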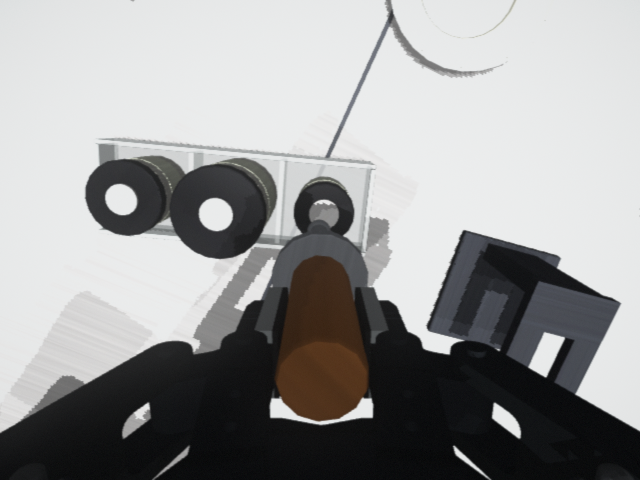

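The small lid shows in the wrist view at about (295–353, 178–240), with its disc centre near (324,211). The stylus tip projects at (321,230) from above it.

Run:
```python
from h import *
s=manip.sense(); k=cam('wrist',s); b=cv2.imread('pics/w3.png'); g=b.max(2)
p=g[195:222,300:346]; r=[(c[0]+[300,195],c[1]) for c in blobs(p>110,30)]; print(r)
kt=cam('top')
for z in(.057,.061,.065): print(z,onz(k,323.7,211,z),onz(kt,353.7,271.2,z))
print(R.from_quat(s['tool_rot']).as_matrix())
```

```text
[(array([324. , 210.8]), array([ 10,   4,  29,  23, 519], dtype=int32))]
0.057 [ 0.564  -0.0148  0.057 ] [ 0.5634 -0.0149  0.057 ]
0.061 [ 0.5647 -0.0145  0.061 ] [ 0.5631 -0.0145  0.061 ]
0.065 [ 0.5654 -0.0141  0.065 ] [ 0.5627 -0.0142  0.065 ]
[[ 0.9096  0.4156 -0.0022]
 [ 0.4156 -0.9096 -0.0001]
 [-0.002  -0.0008 -1.    ]]
```

```bash
python3 -m creep '[{"slide":[0.15,0.3,1],"angular":[0,0,0],"claw":-1},{"slide":[0,0,1.5],"angular":[0,0,0],"claw":-1},{"slide":[0,0,1.5],"angular":[0,0,0],"claw":-1},{"slide":[0,0,0.8],"angular":[0,0,0],"claw":-1},{"slide":[0,0,0],"angular":[0,0,0],"claw":-1},{"slide":[0,0,0],"angular":[0,0,0],"claw":-1},{"slide":[0,0,0],"angular":[0,0,0],"claw":-1}]'
for i in 1 ; do python3 -m creep '[{"slide":[0,0,0.1],"angular":[0,0,0],"claw":-1},{"slide":[0,0,0.1],"angular":[0,0,0],"claw":-1},{"slide":[0,0,0],"angular":[0,0,0],"claw":-1}]'; python3 -m creep '[{"slide":[0,0,0.1],"angular":[0,0,0],"claw":-1},{"slide":[0,0,0.1],"angular":[0,0,0],"claw":-1},{"slide":[0,0,0],"angular":[0,0,0],"claw":-1}]'; done | grep -E "tcp|force"
```

```text
t: 5.43
tcp_pos: [0.5655, -0.0162, 0.2038]
tool_rot: [0.977, 0.212, 0.001, 0.0]
force: [0.6, -0.7, -1.7]
finger_gap: 0.291
gripper_force: 59.0
tcp_pos: [0.565, -0.0155, 0.2017]
force: [-0.8, -0.0, -0.8]
gripper_force: 59.0
tcp_pos: [0.5651, -0.0155, 0.1996]
force: [0.3, -0.0, 0.8]
gripper_force: 59.2
```

```bash
(python3 -m creep '[{"slide":[0,0,0.1],"angular":[0,0,0],"claw":-1},{"slide":[0,0,0.1],"angular":[0,0,0],"claw":-1},{"slide":[0,0,0],"angular":[0,0,0],"claw":-1}]';python3 -m creep '[{"slide":[0,0,0.1],"angular":[0,0,0],"claw":-1},{"slide":[0,0,0],"angular":[0,0,0],"claw":-1}]';python3 -m creep '[{"slide":[0,0,0.1],"angular":[0,0,0],"claw":-1},{"slide":[0,0,0],"angular":[0,0,0],"claw":-1}]';python3 -m creep '[{"slide":[0,0,0.1],"angular":[0,0,0],"claw":-1},{"slide":[0,0,0],"angular":[0,0,0],"claw":-1}]') | grep -E "tcp|^force"
```

```text
tcp_pos: [0.5651, -0.0156, 0.1974]
force: [0.5, 0.9, 1.2]
tcp_pos: [0.565, -0.0156, 0.1963]
force: [-0.3, 0.3, 1.1]
tcp_pos: [0.565, -0.0156, 0.1952]
force: [0.5, 0.6, 1.5]
tcp_pos: [0.565, -0.0156, 0.1942]
force: [0.2, 0.7, 1.6]
```

```bash
(python3 -m creep '[{"slide":[0,0,0.1],"angular":[0,0,0],"claw":-1},{"slide":[0,0,0.1],"angular":[0,0,0],"claw":-1},{"slide":[0,0,0],"angular":[0,0,0],"claw":-1}]';python3 -m creep '[{"slide":[0,0,0.1],"angular":[0,0,0],"claw":-1},{"slide":[0,0,0],"angular":[0,0,0],"claw":-1}]') | grep -E "tcp|^force"
```

```text
tcp_pos: [0.5653, -0.0155, 0.1932]
force: [-0.1, -0.3, 7.3]
tcp_pos: [0.5656, -0.0155, 0.193]
force: [-0.6, 0.6, 11.3]
```

```bash
python3 -m creep '[{"slide":[0,0,0.05],"angular":[0,0,0],"claw":-1},{"slide":[0,0,0],"angular":[0,0,0],"claw":-1}]'| grep -E "tcp|^force"
```

```text
tcp_pos: [0.5657, -0.0155, 0.193]
force: [-1.7, 0.6, 12.4]
```

TCP stalled at z 0.193 while the force rose to 12.4 N, so the lid is home. The rack's 4 mm floor explains the height. I'll hold, lift, and cross to the medium pot above the large one.

```bash
python3 -m creep '[{"slide":[0,0,0],"angular":[0,0,0],"claw":-1},{"slide":[0,0,0],"angular":[0,0,0],"claw":-1},{"slide":[0,0,0],"angular":[0,0,0],"claw":-1},{"slide":[0,0,0],"angular":[0,0,0],"claw":-1},{"slide":[0,0,0],"angular":[0,0,0],"claw":-1},{"slide":[0,0,0],"angular":[0,0,0],"claw":-1},{"slide":[0,0,0],"angular":[0,0,0],"claw":-1},{"slide":[0,0,0],"angular":[0,0,0],"claw":-1}]' | grep -E "tcp|^force"; python3 -m creep '[{"slide":[0,0,-0.5],"angular":[0,0,0],"claw":-1},{"slide":[0,0,-1.5],"angular":[0,0,0],"claw":-1},{"slide":[0,0,-2],"angular":[0,0,0],"claw":-1},{"slide":[0,0,-2],"angular":[0,0,0],"claw":-1},{"slide":[0,0,-0.7],"angular":[0,0,0],"claw":-1},{"slide":[0,0,0],"angular":[0,0,0],"claw":-1}]' | grep -E "tcp|^force"; python3 -m creep '[{"slide":[0.1,-1.4,0],"angular":[0,0,0],"claw":-1},{"slide":[0.2,-2.4,0],"angular":[0,0,0],"claw":-1},{"slide":[0.2,-2.5,0],"angular":[0,0,0],"claw":-1},{"slide":[0.2,-2.5,0],"angular":[0,0,0],"claw":-1},{"slide":[0.2,-2.5,0],"angular":[0,0,0],"claw":-1},{"slide":[0.2,-2.4,0],"angular":[0,0,0],"claw":-1},{"slide":[0.2,-1.9,0],"angular":[0,0,0],"claw":-1},{"slide":[0,0,0],"angular":[0,0,0],"claw":-1},{"slide":[0,0,0],"angular":[0,0,0],"claw":-1}]'; python3 w.py w4
python3 - <<'E'
import cv2; b=cv2.imread('pics/w4.png'); cv2.imwrite('pics/w4c.png',cv2.resize(b[140:300,230:500],None,fx=2.5,fy=2.5))
E
```

```text
tcp_pos: [0.5657, -0.0155, 0.193]
force: [-1.5, 0.6, 11.8]
tcp_pos: [0.5657, -0.0157, 0.2592]
force: [-0.5, -0.2, -1.2]
t: 9.18
tcp_pos: [0.51, 0.1331, 0.2563]
tool_rot: [0.977, 0.214, -0.002, -0.0]
force: [-0.5, 0.0, -0.5]
finger_gap: 0.292
gripper_force: 59.1
tcp [0.51   0.1331 0.2563] tip [0.5096 0.1331 0.1236] tip px [321.1157 230.128 ] F [-0.518   0.0463 -0.509 ]
disc px [425.9 231.3] [30.1 32.6] [(0.057, array([0.5314, 0.0444])), (0.065, array([0.5323, 0.0471])), (0.075, array([0.5334, 0.0505])), (0.083, array([0.5344, 0.0533])), (0.095, array([0.5357, 0.0574])), (0.103, array([0.5366, 0.0601]))]
disc px [505.1 227.5] [25.8 29.2] [(0.057, array([ 0.5625, -0.0154])), (0.065, array([ 0.5627, -0.0113])), (0.075, array([ 0.5629, -0.0061])), (0.083, array([ 0.5631, -0.0019])), (0.095, array([0.5634, 0.0043])), (0.103, array([0.5635, 0.0084]))]
```

View pics/w4c.png

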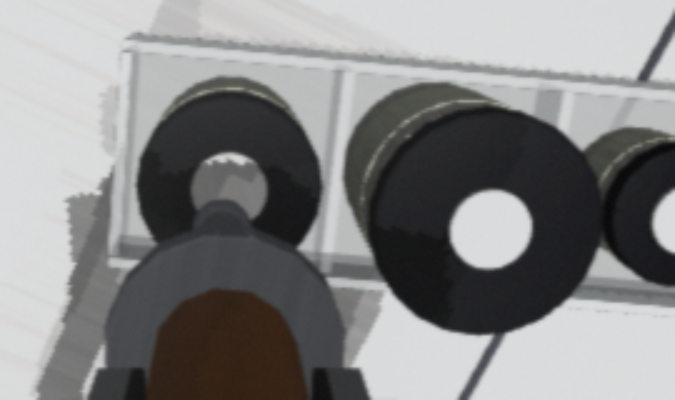

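The medium disc's centre is at about (321,216), the large at (426,231), and the small pot stands upright at (505,227).

Run:
```python
from h import *
s=manip.sense(); k=cam('wrist',s); print(s['tcp_pos'])
for z in(.079,.087): print(z,onz(k,321.2,216,z),onz(cam('top'),289.9,293.9,z))
```

```text
[0.5109 0.1322 0.2566]
0.079 [0.5112 0.1323 0.079 ] [0.5114 0.1319 0.079 ]
0.087 [0.5127 0.133  0.087 ] [0.5111 0.1315 0.087 ]
```

```bash
(python3 -m creep '[{"slide":[0,0,1],"angular":[0,0,0],"claw":-1},{"slide":[0,0,1.2],"angular":[0,0,0],"claw":-1},{"slide":[0,0,0.8],"angular":[0,0,0],"claw":-1},{"slide":[0,0,0],"angular":[0,0,0],"claw":-1},{"slide":[0,0,0],"angular":[0,0,0],"claw":-1},{"slide":[0,0,0],"angular":[0,0,0],"claw":-1}]'
python3 -m creep '[{"slide":[0,0,0.1],"angular":[0,0,0],"claw":-1},{"slide":[0,0,0.1],"angular":[0,0,0],"claw":-1},{"slide":[0,0,0.1],"angular":[0,0,0],"claw":-1},{"slide":[0,0,0.1],"angular":[0,0,0],"claw":-1},{"slide":[0,0,0],"angular":[0,0,0],"claw":-1}]'; python3 -m creep '[{"slide":[0,0,0.1],"angular":[0,0,0],"claw":-1},{"slide":[0,0,0.1],"angular":[0,0,0],"claw":-1},{"slide":[0,0,0.1],"angular":[0,0,0],"claw":-1},{"slide":[0,0,0],"angular":[0,0,0],"claw":-1}]') | grep -E "tcp|^force"
```

```text
tcp_pos: [0.5124, 0.1314, 0.2278]
force: [-0.2, -0.2, -0.6]
tcp_pos: [0.5119, 0.1318, 0.2237]
force: [-0.2, -0.8, -1.1]
tcp_pos: [0.5118, 0.1318, 0.2206]
force: [1.1, 0.6, -1.5]
```

```bash
(python3 -m creep '[{"slide":[0,0,0.1],"angular":[0,0,0],"claw":-1},{"slide":[0,0,0.1],"angular":[0,0,0],"claw":-1},{"slide":[0,0,0.1],"angular":[0,0,0],"claw":-1},{"slide":[0,0,0],"angular":[0,0,0],"claw":-1}]';python3 -m creep '[{"slide":[0,0,0.1],"angular":[0,0,0],"claw":-1},{"slide":[0,0,0.1],"angular":[0,0,0],"claw":-1},{"slide":[0,0,0],"angular":[0,0,0],"claw":-1}]';python3 -m creep '[{"slide":[0,0,0.1],"angular":[0,0,0],"claw":-1},{"slide":[0,0,0],"angular":[0,0,0],"claw":-1}]') | grep -E "tcp|^force"
```

```text
tcp_pos: [0.5118, 0.1318, 0.2175]
force: [0.9, 0.0, -1.1]
tcp_pos: [0.5119, 0.1318, 0.2156]
force: [0.3, 0.9, -1.5]
tcp_pos: [0.5119, 0.1318, 0.2147]
force: [-0.2, 0.3, -1.6]
```

```bash
(python3 -m creep '[{"slide":[0,0,0.1],"angular":[0,0,0],"claw":-1},{"slide":[0,0,0.1],"angular":[0,0,0],"claw":-1},{"slide":[0,0,0],"angular":[0,0,0],"claw":-1}]';python3 -m creep '[{"slide":[0,0,0.1],"angular":[0,0,0],"claw":-1},{"slide":[0,0,0],"angular":[0,0,0],"claw":-1}]') | grep -E "tcp|^force"
```

```text
tcp_pos: [0.5121, 0.1318, 0.2129]
force: [-0.9, -0.6, 0.1]
tcp_pos: [0.5122, 0.1318, 0.212]
force: [-0.3, 0.3, 1.3]
```

```bash
python3 -m creep '[{"slide":[0,0,0.05],"angular":[0,0,0],"claw":-1},{"slide":[0,0,0],"angular":[0,0,0],"claw":-1}]'| grep -E "tcp|^force"
```

```text
tcp_pos: [0.5121, 0.1318, 0.2115]
force: [0.1, 0.8, 2.3]
```

```bash
python3 -m creep '[{"slide":[0,0,0.1],"angular":[0,0,0],"claw":-1},{"slide":[0,0,0],"angular":[0,0,0],"claw":-1}]'| grep -E "tcp|^force";python3 -m creep '[{"slide":[0,0,0.05],"angular":[0,0,0],"claw":-1},{"slide":[0,0,0],"angular":[0,0,0],"claw":-1}]'| grep -E "tcp|^force"
```

```text
tcp_pos: [0.5125, 0.1319, 0.2112]
force: [-1.1, 0.5, 6.1]
tcp_pos: [0.5126, 0.132, 0.2111]
force: [-1.0, -0.0, 8.6]
```

```bash
(python3 -m creep '[{"slide":[0,0,0.1],"angular":[0,0,0],"claw":-1},{"slide":[0,0,0],"angular":[0,0,0],"claw":-1},{"slide":[0,0,0],"angular":[0,0,0],"claw":-1},{"slide":[0,0,0],"angular":[0,0,0],"claw":-1},{"slide":[0,0,0],"angular":[0,0,0],"claw":-1},{"slide":[0,0,0],"angular":[0,0,0],"claw":-1},{"slide":[0,0,0],"angular":[0,0,0],"claw":-1},{"slide":[0,0,0],"angular":[0,0,0],"claw":-1},{"slide":[0,0,0],"angular":[0,0,0],"claw":-1}]'; python3 -m creep '[{"slide":[0,0,-0.5],"angular":[0,0,0],"claw":-1},{"slide":[0,0,-1.5],"angular":[0,0,0],"claw":-1},{"slide":[0,0,-2],"angular":[0,0,0],"claw":-1},{"slide":[0,0,-0.7],"angular":[0,0,0],"claw":-1},{"slide":[0,0,0],"angular":[0,0,0],"claw":-1},{"slide":[0,0,0],"angular":[0,0,0],"claw":-1}]'; python3 -m creep '[{"slide":[-0.2,1.6,0],"angular":[0,0,0],"claw":-1},{"slide":[-0.2,2.2,0],"angular":[0,0,0],"claw":-1},{"slide":[-0.2,2.2,0],"angular":[0,0,0],"claw":-1},{"slide":[-0.2,1.6,0],"angular":[0,0,0],"claw":-1},{"slide":[0,0,0],"angular":[0,0,0],"claw":-1},{"slide":[0,0,0],"angular":[0,0,0],"claw":-1},{"slide":[0,0,0],"angular":[0,0,0],"claw":-1}]')| grep -E "tcp|^force"; python3 w.py w5;  python3 - <<'E'
import cv2; b=cv2.imread('pics/w5.png'); cv2.imwrite('pics/w5c.png',cv2.resize(b[140:300,180:450],None,fx=2.5,fy=2.5))
E
```

```text
tcp_pos: [0.5129, 0.1321, 0.2109]
force: [-1.9, 0.3, 12.3]
tcp_pos: [0.5117, 0.1318, 0.2554]
force: [0.4, -0.4, -1.4]
tcp_pos: [0.5353, 0.0598, 0.2547]
force: [0.6, 0.1, -1.7]
tcp [0.5353 0.0598 0.2547] tip [0.5349 0.0599 0.122 ] tip px [321.1186 230.1265] F [ 0.5607  0.09   -1.6518]
disc px [414.9 219. ] [27.  28.8] [(0.057, array([ 0.5623, -0.0147])), (0.065, array([ 0.5631, -0.0123])), (0.075, array([ 0.564 , -0.0093])), (0.083, array([ 0.5648, -0.0069])), (0.095, array([ 0.566 , -0.0032])), (0.103, array([ 0.5668, -0.0008]))]
disc px [223.1 206.5] [28.8 30.7] [(0.057, array([0.505 , 0.1365])), (0.065, array([0.5071, 0.1353])), (0.075, array([0.5098, 0.1339])), (0.083, array([0.5119, 0.1327])), (0.095, array([0.5151, 0.131 ])), (0.103, array([0.5172, 0.1299]))]
```

View pics/w5c.png

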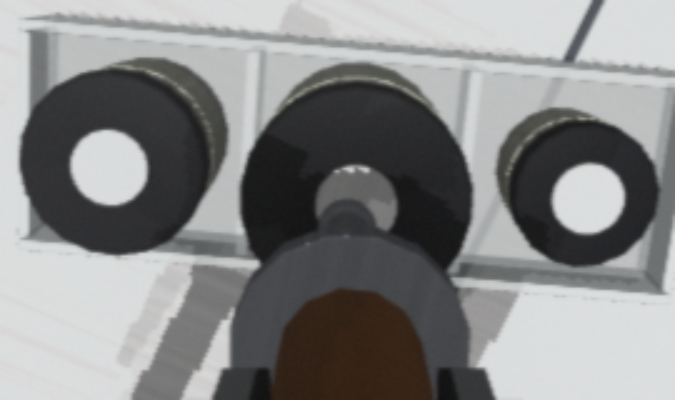

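The large disc spans crop x 315–397 with its top edge at 165, so its centre is near (322,222) in the full picture. All three pots stand in their pockets.

Run:
```python
from h import *
s=manip.sense(); k=cam('wrist',s); print(s['tcp_pos'])
for z in(.099,.107): print(z,onz(k,322.4,222,z),onz(cam('top'),322.5,281.7,z))
```

```text
[0.5353 0.0601 0.2549]
0.099 [0.5359 0.0595 0.099 ] [0.5369 0.0586 0.099 ]
0.107 [0.5375 0.0603 0.107 ] [0.5364 0.0588 0.107 ]
```

```bash
(python3 -m creep '[{"slide":[0.1,0.1,0.4],"angular":[0,0,0],"claw":-1},{"slide":[0,0,0.6],"angular":[0,0,0],"claw":-1},{"slide":[0,0,0.2],"angular":[0,0,0],"claw":-1},{"slide":[0,0,0],"angular":[0,0,0],"claw":-1},{"slide":[0,0,0],"angular":[0,0,0],"claw":-1}]'
python3 -m creep '[{"slide":[0,0,0.1],"angular":[0,0,0],"claw":-1},{"slide":[0,0,0.1],"angular":[0,0,0],"claw":-1},{"slide":[0,0,0.1],"angular":[0,0,0],"claw":-1},{"slide":[0,0,0.1],"angular":[0,0,0],"claw":-1},{"slide":[0,0,0],"angular":[0,0,0],"claw":-1}]'; python3 -m creep '[{"slide":[0,0,0.1],"angular":[0,0,0],"claw":-1},{"slide":[0,0,0.1],"angular":[0,0,0],"claw":-1},{"slide":[0,0,0.1],"angular":[0,0,0],"claw":-1},{"slide":[0,0,0],"angular":[0,0,0],"claw":-1}]') | grep -E "tcp|^force"
```

```text
tcp_pos: [0.5373, 0.0592, 0.2434]
force: [0.6, -0.1, -1.0]
tcp_pos: [0.5375, 0.0588, 0.2397]
force: [-0.3, -0.9, -1.3]
tcp_pos: [0.5374, 0.0589, 0.2366]
force: [0.8, 0.5, -0.8]
```

```bash
(python3 -m creep '[{"slide":[0,0,0.1],"angular":[0,0,0],"claw":-1},{"slide":[0,0,0.1],"angular":[0,0,0],"claw":-1},{"slide":[0,0,0],"angular":[0,0,0],"claw":-1}]';python3 -m creep '[{"slide":[0,0,0.1],"angular":[0,0,0],"claw":-1},{"slide":[0,0,0],"angular":[0,0,0],"claw":-1}]';python3 -m creep '[{"slide":[0,0,0.1],"angular":[0,0,0],"claw":-1},{"slide":[0,0,0],"angular":[0,0,0],"claw":-1}]') | grep -E "tcp|^force"
```

```text
tcp_pos: [0.5377, 0.0589, 0.235]
force: [-0.2, 0.4, -0.2]
tcp_pos: [0.5377, 0.0588, 0.234]
force: [-0.2, 0.2, 2.1]
tcp_pos: [0.5377, 0.0588, 0.2329]
force: [0.3, -0.5, 2.8]
```

```bash
(python3 -m creep '[{"slide":[0,0,0.1],"angular":[0,0,0],"claw":-1},{"slide":[0,0,0],"angular":[0,0,0],"claw":-1}]';python3 -m creep '[{"slide":[0,0,0.1],"angular":[0,0,0],"claw":-1},{"slide":[0,0,0],"angular":[0,0,0],"claw":-1}]') | grep -E "tcp|^force"
```

```text
tcp_pos: [0.5377, 0.0588, 0.2317]
force: [-0.3, 0.0, 1.7]
tcp_pos: [0.5379, 0.0589, 0.2313]
force: [-0.8, -0.3, 4.3]
```

```bash
python3 -m creep '[{"slide":[0,0,0.05],"angular":[0,0,0],"claw":-1},{"slide":[0,0,0],"angular":[0,0,0],"claw":-1}]'| grep -E "tcp|^force"
```

```text
tcp_pos: [0.538, 0.0589, 0.2312]
force: [-0.8, -0.1, 6.9]
```

```bash
(python3 -m creep '[{"slide":[0,0,0.15],"angular":[0,0,0],"claw":-1},{"slide":[0,0,0],"angular":[0,0,0],"claw":-1},{"slide":[0,0,0],"angular":[0,0,0],"claw":-1},{"slide":[0,0,0],"angular":[0,0,0],"claw":-1},{"slide":[0,0,0],"angular":[0,0,0],"claw":-1},{"slide":[0,0,0],"angular":[0,0,0],"claw":-1},{"slide":[0,0,0],"angular":[0,0,0],"claw":-1},{"slide":[0,0,0],"angular":[0,0,0],"claw":-1},{"slide":[0,0,0],"angular":[0,0,0],"claw":-1}]'; python3 -m creep '[{"slide":[0,0,-0.5],"angular":[0,0,0],"claw":-1},{"slide":[0,0,-1.5],"angular":[0,0,0],"claw":-1},{"slide":[0,0,-2],"angular":[0,0,0],"claw":-1},{"slide":[0,0,-1],"angular":[0,0,0],"claw":-1},{"slide":[0,0,0],"angular":[0,0,0],"claw":-1},{"slide":[0,0,0],"angular":[0,0,0],"claw":-1}]'; python3 -m creep '[{"slide":[-0.6,1.5,0],"angular":[0,0,0],"claw":-1},{"slide":[-1.1,2.5,0],"angular":[0,0,0],"claw":-1},{"slide":[-1.2,3,0],"angular":[0,0,0],"claw":-1},{"slide":[-1.3,3.2,0],"angular":[0,0,0],"claw":-1},{"slide":[-1.3,3.2,0],"angular":[0,0,0],"claw":-1},{"slide":[-1.3,3.2,0],"angular":[0,0,0],"claw":-1},{"slide":[-1.3,3.0,0],"angular":[0,0,0],"claw":-1},{"slide":[-1.1,2.5,0],"angular":[0,0,0],"claw":-1},{"slide":[-0.7,1.8,0],"angular":[0,0,0],"claw":-1},{"slide":[-0.4,1.2,0],"angular":[0,0,0],"claw":-1}]';python3 -m creep '[{"slide":[0,0,0],"angular":[0,0,0],"claw":-1},{"slide":[0,0,0],"angular":[0,0,0],"claw":-1},{"slide":[0,0,0],"angular":[0,0,0],"claw":-1},{"slide":[0,0,0],"angular":[0,0,0],"claw":-1}]')| grep -E "^t:|tcp|rot|^force"; python3 w.py w6;  python3 - <<'E'
import cv2; b=cv2.imread('pics/w6.png'); cv2.imwrite('pics/w6c.png',cv2.resize(b[100:320,220:440],None,fx=2.7,fy=2.7))
E
```

```text
t: 17.03
tcp_pos: [0.5384, 0.059, 0.2309]
tool_rot: [0.977, 0.212, 0.001, 0.0]
force: [-2.4, 1.3, 12.3]
t: 17.53
tcp_pos: [0.5375, 0.0588, 0.2786]
tool_rot: [0.977, 0.212, 0.0, 0.0]
force: [-0.3, 0.1, -1.0]
t: 18.37
tcp_pos: [0.5471, -0.2144, 0.2769]
tool_rot: [0.977, 0.211, -0.001, -0.001]
force: [-0.0, 0.1, -1.5]
t: 18.7
tcp_pos: [0.5477, -0.2106, 0.2785]
tool_rot: [0.977, 0.213, -0.0, -0.001]
force: [0.2, 0.4, -1.4]
tcp [ 0.5477 -0.2106  0.2785] tip [ 0.5476 -0.2104  0.1458] tip px [321.1173 230.1254] F [ 0.1889  0.4173 -1.3806]
disc px [113.1  94.1] [27.  31.2] [(0.057, array([ 0.562 , -0.0124])), (0.065, array([ 0.563 , -0.0162])), (0.075, array([ 0.5642, -0.0209])), (0.083, array([ 0.5652, -0.0246])), (0.095, array([ 0.5667, -0.0302])), (0.103, array([ 0.5677, -0.034 ]))]
```

View pics/w6c.png

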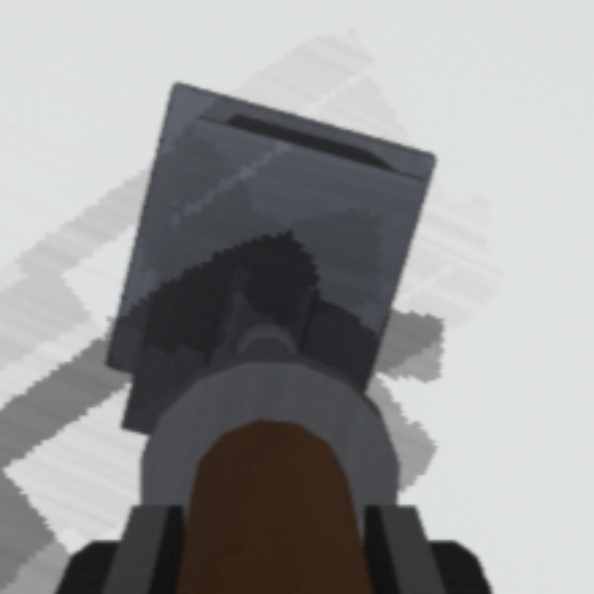

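The slot opens under the tip, roughly centred. By odometry I'll trim to the pose measured at the lift, (0.5475, -0.2125).

```bash
for i in 1 2; do python3 -m creep '[{"slide":[0,0,0],"angular":[0,0,0],"claw":-1},{"slide":[0,0,0],"angular":[0,0,0],"claw":-1}]'|grep tcp; done
python3 - <<'E'
from h import *
s=manip.sense(); k=cam('wrist',s); print(s['tcp_pos'])
b=cv2.imread('pics/w6.png'); g=cv2.GaussianBlur(cv2.cvtColor(b,cv2.COLOR_BGR2GRAY),(3,3),0)
x,y=s['tcp_pos'][:2]
print('axis at .118',proj(k,[x,y,.118]))
for v in (205,208,211,214,217,220): print(v,list(g[v,296:342]))
E
```

```text
tcp_pos: [0.5481, -0.2113, 0.279]
tcp_pos: [0.548, -0.212, 0.2789]
[ 0.548  -0.212   0.2789]
axis at .118 [321.0127 221.4186]
205 [np.uint8(38), np.uint8(37), np.uint8(37), np.uint8(37), np.uint8(38), np.uint8(37), np.uint8(37), np.uint8(36), np.uint8(37), np.uint8(40), np.uint8(42), np.uint8(42), np.uint8(42), np.uint8(41), np.uint8(39), np.uint8(37), np.uint8(37), np.uint8(36), np.uint8(36), np.uint8(36), np.uint8(36), np.uint8(36), np.uint8(36), np.uint8(36), np.uint8(35), np.uint8(35), np.uint8(35), np.uint8(36), np.uint8(36), np.uint8(36), np.uint8(36), np.uint8(36), np.uint8(36), np.uint8(36), np.uint8(36), np.uint8(36), np.uint8(36), np.uint8(37), np.uint8(38), np.uint8(40), np.uint8(44), np.uint8(53), np.uint8(62), np.uint8(65), np.uint8(66), np.uint8(67)]
208 [np.uint8(37), np.uint8(37), np.uint8(36), np.uint8(36), np.uint8(37), np.uint8(37), np.uint8(37), np.uint8(38), np.uint8(39), np.uint8(42), np.uint8(46), np.uint8(48), np.uint8(48), np.uint8(46), np.uint8(42), np.uint8(38), np.uint8(36), np.uint8(36), np.uint8(35), np.uint8(35), np.uint8(35), np.uint8(35), np.uint8(35)
[... 2219 characters left out ...]
int8(40), np.uint8(40), np.uint8(41), np.uint8(41)]
220 [np.uint8(37), np.uint8(37), np.uint8(36), np.uint8(36), np.uint8(37), np.uint8(39), np.uint8(43), np.uint8(47), np.uint8(50), np.uint8(50), np.uint8(50), np.uint8(49), np.uint8(47), np.uint8(45), np.uint8(45), np.uint8(45), np.uint8(46), np.uint8(47), np.uint8(50), np.uint8(52), np.uint8(53), np.uint8(53), np.uint8(53), np.uint8(53), np.uint8(53), np.uint8(51), np.uint8(47), np.uint8(42), np.uint8(38), np.uint8(38), np.uint8(38), np.uint8(38), np.uint8(38), np.uint8(39), np.uint8(40), np.uint8(40), np.uint8(37), np.uint8(35), np.uint8(35), np.uint8(38), np.uint8(39), np.uint8(40), np.uint8(40), np.uint8(40), np.uint8(41), np.uint8(41)]
```

```bash
python3 -m creep '[{"slide":[0,-0.15,1],"angular":[0,0,0],"claw":-1},{"slide":[0,0,0.7],"angular":[0,0,0],"claw":-1},{"slide":[0,0,0],"angular":[0,0,0],"claw":-1},{"slide":[0,0,0],"angular":[0,0,0],"claw":-1},{"slide":[0,0,0],"angular":[0,0,0],"claw":-1},{"slide":[0,0,0],"angular":[0,0,0],"claw":-1},{"slide":[0,0,0],"angular":[0,0,0],"claw":-1}]';python3 w.py w7;  python3 - <<'E'
import cv2,numpy as np; b=cv2.imread('pics/w7.png')[150:270,260:380].astype(float); cv2.imwrite('pics/w7c.png',cv2.resize(np.clip(b*3-60,0,255).astype(np.uint8),None,fx=5,fy=5))
E
```

```text
t: 19.67
tcp_pos: [0.5476, -0.211, 0.2621]
tool_rot: [0.977, 0.212, 0.0, 0.0]
force: [0.3, -0.5, -0.9]
finger_gap: 0.292
gripper_force: 59.1
tcp [ 0.5476 -0.211   0.2621] tip [ 0.5477 -0.2111  0.1294] tip px [321.1214 230.1248] F [ 0.2524 -0.531  -0.8764]
disc px [101.5  92.5] [28.5 33. ] [(0.057, array([ 0.5619, -0.0123])), (0.065, array([ 0.5629, -0.0162])), (0.075, array([ 0.5642, -0.0211])), (0.083, array([ 0.5653, -0.0251])), (0.095, array([ 0.5669, -0.031 ])), (0.103, array([ 0.5679, -0.0349]))]
```

View pics/w7c.png

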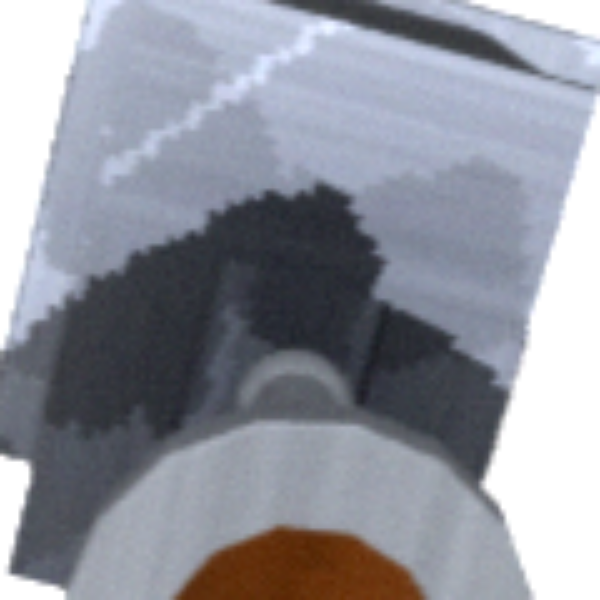

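The contrast-stretched picture shows the slot edges at crop x≈190 and 372 beside the ball, which spans 240–350 (centre 295). The slot's centre is about 281, so I'll shift about 1.8 mm more towards -y and enter slowly.

```bash
(python3 -m creep '[{"slide":[0,-0.18,0],"angular":[0,0,0],"claw":-1},{"slide":[0,0,0],"angular":[0,0,0],"claw":-1},{"slide":[0,0,0.4],"angular":[0,0,0],"claw":-1},{"slide":[0,0,0.4],"angular":[0,0,0],"claw":-1},{"slide":[0,0,0.3],"angular":[0,0,0],"claw":-1},{"slide":[0,0,0.3],"angular":[0,0,0],"claw":-1},{"slide":[0,0,0],"angular":[0,0,0],"claw":-1}]'; python3 -m creep '[{"slide":[0,0,0.4],"angular":[0,0,0],"claw":-1},{"slide":[0,0,0.4],"angular":[0,0,0],"claw":-1},{"slide":[0,0,0.4],"angular":[0,0,0],"claw":-1},{"slide":[0,0,0],"angular":[0,0,0],"claw":-1}]')|grep -E "tcp|^force"
```

```text
tcp_pos: [0.5461, -0.209, 0.2468]
force: [-0.5, 0.4, -1.2]
tcp_pos: [0.546, -0.2089, 0.2347]
force: [-0.9, 0.4, -1.0]
```

```bash
(python3 -m creep '[{"slide":[0,0,1],"angular":[0,0,0],"claw":-1},{"slide":[0,0,1.5],"angular":[0,0,0],"claw":-1},{"slide":[0,0,1.5],"angular":[0,0,0],"claw":-1},{"slide":[0,0,1.5],"angular":[0,0,0],"claw":-1},{"slide":[0,0,1],"angular":[0,0,0],"claw":-1},{"slide":[0,0,0.6],"angular":[0,0,0],"claw":-1},{"slide":[0,0,0],"angular":[0,0,0],"claw":-1},{"slide":[0,0,0],"angular":[0,0,0],"claw":-1}]'; python3 -m creep '[{"slide":[0,0,0.1],"angular":[0,0,0],"claw":-1},{"slide":[0,0,0.1],"angular":[0,0,0],"claw":-1},{"slide":[0,0,0.1],"angular":[0,0,0],"claw":-1},{"slide":[0,0,0],"angular":[0,0,0],"claw":-1}]';python3 -m creep '[{"slide":[0,0,0.1],"angular":[0,0,0],"claw":-1},{"slide":[0,0,0],"angular":[0,0,0],"claw":-1}]')|grep -E "tcp|^force"
```

```text
tcp_pos: [0.5468, -0.2094, 0.1647]
force: [-0.2, 0.6, -1.3]
tcp_pos: [0.5467, -0.2093, 0.1621]
force: [0.1, 0.4, -2.1]
tcp_pos: [0.5466, -0.2092, 0.1609]
force: [0.2, -0.9, -0.8]
```

```bash
(python3 -m creep '[{"slide":[0,0,0.1],"angular":[0,0,0],"claw":-1},{"slide":[0,0,0.1],"angular":[0,0,0],"claw":-1},{"slide":[0,0,0],"angular":[0,0,0],"claw":-1}]';python3 -m creep '[{"slide":[0,0,0.1],"angular":[0,0,0],"claw":-1},{"slide":[0,0,0],"angular":[0,0,0],"claw":-1}]';python3 -m creep '[{"slide":[0,0,0.1],"angular":[0,0,0],"claw":-1},{"slide":[0,0,0],"angular":[0,0,0],"claw":-1}]')|grep -E "tcp|^force"
```

```text
tcp_pos: [0.5464, -0.2092, 0.1586]
force: [0.9, -0.1, -1.6]
tcp_pos: [0.5465, -0.2092, 0.1576]
force: [0.2, 0.1, -1.1]
tcp_pos: [0.5467, -0.2093, 0.1569]
force: [-0.2, 0.6, 0.7]
```

```bash
(python3 -m creep '[{"slide":[0,0,0.05],"angular":[0,0,0],"claw":-1},{"slide":[0,0,0],"angular":[0,0,0],"claw":-1}]' 20; python3 -m creep '[{"slide":[0,0,0],"angular":[0,0,0],"claw":0},{"slide":[0,0,0],"angular":[0,0,0],"claw":0.5},{"slide":[0,0,0],"angular":[0,0,0],"claw":1},{"slide":[0,0,0],"angular":[0,0,0],"claw":1},{"slide":[0,0,0],"angular":[0,0,0],"claw":1},{"slide":[0,0,0],"angular":[0,0,0],"claw":1},{"slide":[0,0,0],"angular":[0,0,0],"claw":1},{"slide":[0,0,0],"angular":[0,0,0],"claw":1}]')|grep -E "^t:|tcp|force|gap"
```

```text
t: 22.55
tcp_pos: [0.5467, -0.2093, 0.1569]
force: [-0.6, 0.6, 3.5]
finger_gap: 0.288
gripper_force: 59.5
t: 23.22
tcp_pos: [0.5466, -0.2093, 0.1563]
force: [0.1, 0.3, 0.1]
finger_gap: 0.997
gripper_force: 0.0
```

Released. I'll retract straight up and check numerically in the side and wrist pictures.

```bash
python3 -m creep '[{"slide":[0,0,-0.5],"angular":[0,0,0],"claw":1},{"slide":[0,0,-1.5],"angular":[0,0,0],"claw":1},{"slide":[0,0,-2.5],"angular":[0,0,0],"claw":1},{"slide":[0,0,-2.5],"angular":[0,0,0],"claw":1},{"slide":[0,0,-2.5],"angular":[0,0,0],"claw":1},{"slide":[0,0,-2.5],"angular":[0,0,0],"claw":1},{"slide":[0,0,-2.5],"angular":[0,0,0],"claw":1},{"slide":[0,0,0],"angular":[0,0,0],"claw":1},{"slide":[0,0,0],"angular":[0,0,0],"claw":1},{"slide":[0,0,0],"angular":[0,0,0],"claw":1}]' | grep -E "tcp|^force"; python3 w.py w8
python3 - <<'E'
from h import *
b=cv2.imread('pics/w8.png'); k=cam('wrist')
def om(im,v=30): h=cv2.cvtColor(im,cv2.COLOR_BGR2HSV); return (h[...,0]<18)&(h[...,1]>110)&(h[...,2]>v)
print('handle blobs wrist',blobs(om(b),150),'exp top',proj(k,[.5466,-.2093,.204]),'bottom',proj(k,[.5466,-.2093,.126]))
s=viewer.snapshot('side'); print([x for x in blobs(om(s,60),50,500) if abs(x[0][0]-388)<15])
ks=cam('side'); print('side exp',proj(ks,[.5466,-.2093,.204]),proj(ks,[.5466,-.2093,.126]))
E
```

```text
tcp_pos: [0.5461, -0.209, 0.301]
force: [0.6, 0.3, -0.5]
tcp [ 0.5461 -0.209   0.301 ] tip [ 0.546  -0.2089  0.1683] tip px [321.1198 230.1253] F [ 0.5597  0.2698 -0.5318]
disc px [267.8 279.2] [67.4 77.6] [(0.057, array([ 0.4539, -0.1927])), (0.065, array([ 0.457 , -0.1925])), (0.075, array([ 0.4609, -0.1922])), (0.083, array([ 0.4641, -0.1919])), (0.095, array([ 0.4688, -0.1916])), (0.103, array([ 0.472 , -0.1913]))]
disc px [127.5  95.6] [24.8 28.4] [(0.057, array([ 0.562 , -0.0125])), (0.065, array([ 0.563, -0.016])), (0.075, array([ 0.5641, -0.0204])), (0.083, array([ 0.565 , -0.0239])), (0.095, array([ 0.5664, -0.0291])), (0.103, array([ 0.5673, -0.0326]))]
handle blobs wrist [(array([321.3, 231.2]), array([ 302,  201,   39,   59, 1793], dtype=int32))] exp top [322.8653 243.26  ] bottom [322.4456 216.8919]
[(array([388.2, 187.3]), array([385, 174,   7,  26,  91], dtype=int32))]
side exp [388.6167 172.6346] [386.9521 198.4177]
```

```bash
python3 -c "
from station import ticket; print(ticket.sign_off())"
```

```text
the job is handed in; nothing more can be done
None
```

I probed all three lids in the order small, medium, large, pressing each against its stop at about 12 N and holding for about 0.7 s. The medium lid barely moved, so it was already home; the small and large lids went down. The stylus hangs upright in the fork stand by its collar again, and I handed the job in at about 24 s of the 69 s allowed.

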